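# Lock the seaming-roll head with a hex key felt into a hidden socket

## Robot

A 6-joint arm with a two-finger parallel gripper is mounted at the origin on a cart in front of the work surface, level with it; the furniture and walls round the work are solid. World frame = base frame: x ahead of the robot, y to its left, z up, the work surface at z = 0. Lengths are in m, angles in rad, forces in N, time in s.
With the tool pointing down it reaches from about 0.35 to 0.975 m from the base axis. Payload 4.9 kg.
Tool frame: the origin (TCP) lies where the fingers leave the gripper's body, on its centre line; the fingertips stand 73 mm ahead of it and the grasp point (between the pads) lies 54 mm ahead of it; z points along the fingers, y is the direction in which the jaws open and shut (so a half turn about z gives the same grasp; the last joint's range is limited). The gripper opens to 85 mm and grips with 20 to 120 N. Pads are 22 mm wide; open, the fingers measure 114 mm over their backs; the gripper's body (76 mm by 85 mm) begins 54 mm behind the grasp point. The pads swing forward as they close: fully open they stand 13 mm farther back than shut.
Start: joints at [1.065, 0.053, 1.613, -0, 1.476, -0.119], TCP at [0.236, 0.579, 0.304] pointing down, gripper open.
Joint ranges: [-3.01, 3.01], [-1.01, 2.22], [0.06, 2.58], [-1.02, 4.17], [0.09, 2.62], [-3.14, 3.14]. Speed limits (rad/s): [2.57, 2.57, 3.14, 3.14, 3.14, 3.14].

## Interface

Orientations are given as a rotation vector (axis times angle).
In Python, from station import monitor, vision, workorder gives the robot as it stands.
- The arm moves only by the tool arm_command, never from a script. Its argument "rows" is text: rows parted by semicolons, each of 6 numbers parted by spaces: the shift along the world's x, y, z in mm, then the turn, a rotation vector about the world's x, y, z in degrees. In form: tx ty tz wx wy wz; .... A call has 1 to 12 rows; each row is the pose to reach, as a shift and turn from the pose measured when the call began; what a row does not reach only later rows make up. A row lasts 1/8 s, in which the tool goes at most 62.5 mm and 10.7 degrees, less where a joint would pass 70% of its speed; a pose out of reach is approached as far as the arm can. A call with a gripper value outside its range is refused whole. "jaw" is the opening, from 0 (shut) to 1 (fully open), set as the call begins (left out, the last holds). The fingers move at their own pace and stop on an object; "squeeze" is the grip in N (left out, the last holds). Time passes only in rows, so rows that repeat a pose let the fingers close. It gives the time, the measured TCP pose, the force and the opening at its end, in the units of the state.
- monitor.get_obs(): the state, without advancing time (a new reading comes with each control period).
- vision.get_image(name): name is "side" or "top"; returns a dict with "frame" (480x640x3 uint8, red, green, blue), "vfov" (degrees; the focal length in pixels is half the picture's height over the tangent of half this angle, whatever the lens; pixels are square), "cx", "cy" (the principal point, pixels), "distortion" ([k1, k2, p1, p2, k3] as OpenCV has them; the pictures are not rectified), "R" (3x3) and "t" (3): a world point X has camera coordinates R X + t. Camera axes: x right, y down, z forward; pixel columns grow to the right and rows downward; lengths in m; the calibration is good to about 2 mm. A picture is of the moment at which its call begins. There is no depth.
- workorder.finish_job(): hands the job in, once; it reports no verdict.
The state is a dict: "t": time; "q": joint angles; "dq": joint speeds; "effort": joint torques, N m; "tool_pos": TCP position; "tool_rot": TCP orientation; "contact_force": force on the tool from outside, world axes, zero at the start; "wrist_torque": the same for the moment, N m; "opening": finger opening in m.
Only numpy, scipy, OpenCV 4.12 (cv2) and the standard library are available. Lean on these libraries where they do the work, as an engineer would, in place of code of your own. Each camera call takes 0.05 s, during which the arm holds its last target. There are 200 camera calls.

## Task

Lock the blue seaming-roll head: take the red T-handled hex key from its stand, put it down the head's bore and, pressing only lightly and never forcing it, turn it until it drops fully home into the hidden hex socket. Then turn it clockwise until the lock comes up against its stop (the ring's orange tick reaches the green mark), let go and leave the key standing in the socket, without disturbing the full can and the beaker.

Things in the scene. Friction and masses are not known exactly. Their poses are not given: they have to be found in the camera images.
- head: Blue round head fixed to the table, in a different place and yaw each time. Flange 110 mm across, 10 mm high; tower 68 mm across, top face 70 mm above the origin, which is the centre of its underside; z up. A vertical bore runs down its axis to a screw with a hex socket 23.2 mm across flats and 15 mm deep, hidden in the bore, with a flat rim round it (see bore_mouth, key_tip)
- bore_mouth (a point): centre of the bore's mouth on the head's top face. The bore is 36 mm wide here, narrows as a funnel to 26.8 mm at 12 mm depth and is straight below. The socket's rim lies 31 to 37 mm below this point, its floor 15 mm below the rim. Rim depth and the socket's angle differ each time and are not measured: find them by feel
- lock (a joint): cam lock that the screw turns, rad: 0 = open at the start (a stop: no counter-clockwise turn), grows clockwise seen from above, hard stop at 1.047 = locked. Friction 0.12 N m; stays where it is left. An aluminium ring round the bore's mouth turns with it: its orange tick goes from the red to the green mark on the head's top
- key_grip (a point): centre of the loose hex key's red grip: an upright flat bar 50 mm along x, 14 mm thick along y (pinch across these flat faces from above), 34 mm tall, its top 17 mm above this point; z up along the key. Below it a 31 mm collar and a steel hex bar 22 mm across flats (two flats face the grip's +y and -y). 0.11 to 0.19 kg; it stands upright in its stand
- key_tip (a point): centre of the flat lower end of the key's hex bar, 104 mm below key_grip. Down the bore it rests on the socket's rim unless the hex is lined up within about 6 degrees (it repeats every 60); then it drops 15 mm to the floor. Part-way in it can bind when turned on: turn back a little. Until it has dropped in, keep its contact forces on the head, by pushing or twisting, under 40 N (8 N is enough)
- key_stand: fixed black block 66 x 66 x 45 mm high with a 30 mm round hole 35 mm deep, in which the key stands; origin at the centre of its underside
- full_can: full white can, 66 mm across, 122 mm tall, standing at the left edge; leave alone; origin at the centre of its underside
- beaker: clear beaker, 56 mm across, 79 mm tall, standing behind the key stand; leave alone; origin at the centre of its underside
Mind the look-alikes: they are no part of the job. Leave any purple or turquoise look-alike of the part that bears key_grip alone.

How it is judged:
On the way, in this order (a step that is already met when the one before it is completed fails the run):
1. the key has dropped into the socket: upright, its tip more than 44 mm below the head's top face (z of key_tip in the frame of bore_mouth below -0.044 m and horizontal distance between key_tip and bore_mouth below 0.004 m and angle between key_tip's own z axis and vertical below 0.1 rad), for 0.2 s.
2. with the key in the socket, the lock is turned to its stop (value of joint lock above 0.98 rad and z of key_tip in the frame of bore_mouth below -0.044 m and horizontal distance between key_tip and bore_mouth below 0.004 m), for 0.2 s.
At the end, for the whole second after the job is handed in: The lock is turned to more than 0.98 rad (stop at 1.047), and the key stands released and at rest in the socket: upright within 0.1 rad, its tip within 4 mm of the bore's axis and more than 44 mm below the head's top face (all of step 2 and angle between key_tip's own z axis and vertical below 0.1 rad and linear speed of hex_tool below 0.02 m/s); the robot touches nothing.
It fails at once if the key is pressed or wrenched against the head with more than 40 N before it has dropped into the socket (contact force between hex_tool and head above 40 N and z of key_tip in the frame of bore_mouth above -0.039 m).
It fails at once if the full can is pushed more than 20 mm or tipped (distance of full_can from where it was at the start of the episode above 0.02 m or angle between full_can's own z axis and vertical above 0.3 rad).
It fails at once if the beaker is pushed more than 20 mm or tipped (distance of beaker from where it was at the start of the episode above 0.02 m or angle between beaker's own z axis and vertical above 0.3 rad).
It also fails if it takes over 67 s, if anything falls off the work surface, if the arm or the gripper's body presses on something with over 40 N, if the wrist force passes 120 N, or if a joint passes its speed limit or range.

## Working session

There is one attempt and no reset: what is moved stays moved. The work goes in short steps, Python scripts to look and compute and a tool call to move; the robot and the scene stay as the last step left them, time stands still between calls to the robot, and variables do not carry over. Pictures are saved under pics/ and viewed, about 8 in all and at most 12, crops included, and the job is handed in when it is done.

Besides the shell and the picture viewer there is one more tool, called after ">>>" as name(argument=value, ...), one argument or row to a line, values as JSON. arm_command: Moves the arm, as the interface text tells. Its arguments: {"type":"object","properties":{"rows":{"type":"string"},"jaw":{"type":"number"},"squeeze":{"type":"number"}},"required":["rows"]}

```bash
mkdir -p pics; ls
cat > h.py <<'E'
import numpy as np, cv2, pickle
from station import monitor, vision, workorder
def grab(name, save=None):
    d=vision.get_image(name)
    if save: cv2.imwrite('pics/'+save, d['frame'][:,:,::-1])
    return d
def K(d):
    f=d['frame'].shape[0]/2/np.tan(np.radians(d['vfov'])/2)
    return np.array([[f,0,d['cx']],[0,f,d['cy']],[0,0,1]])
def ray(d,uv):
    p=cv2.undistortPoints(np.array(uv,float).reshape(-1,1,2),K(d),np.array(d['distortion'],float)).reshape(-1,2)
    R=np.array(d['R']);t=np.array(d['t'])
    v=np.c_[p,np.ones(len(p))]@R
    return -R.T@t, v
def onz(d,uv,z):
    c,v=ray(d,uv); return c+v*((z-c[2])/v[:,2])[:,None]
def proj(d,X):
    r,_=cv2.Rodrigues(np.array(d['R'],float))
    return cv2.projectPoints(np.array(X,float).reshape(-1,1,3),r,np.array(d['t'],float),K(d),np.array(d['distortion'],float))[0].reshape(-1,2)
E
python3 - <<'E'
from h import *
for n in('top','side'):
    d=grab(n,n+'0.png'); print(n,-np.array(d['R']).T@d['t'],d['vfov'],np.round(d['R'],2).tolist())
    pickle.dump(d,open(n+'0.pkl','wb'))
print(monitor.get_obs())
E
```

```text
pics
top [0.49271083 0.01527313 1.12801771] 56.952637653961474 [[-0.01, -1.0, -0.01], [-0.99, 0.01, -0.11], [0.11, 0.0, -0.99]]
side [-0.03303781 -0.94258579  0.79761304] 49.36682784790073 [[0.83, -0.56, -0.01], [-0.3, -0.42, -0.86], [0.48, 0.71, -0.52]]
{'t': 0.1, 'q': array([ 1.06502127e+00,  5.33428911e-02,  1.61415918e+00,  3.75045081e-05,
        1.47600678e+00, -1.19001618e-01]), 'dq': array([ 0.00177444,  0.00012327, -0.0038816 , -0.00179277, -0.00037866,
        0.0015581 ]), 'effort': array([-1.73879348e-04, -3.94906855e+01, -3.71361673e+01, -8.92361231e-05,
        3.90304936e-03, -6.75008081e-06]), 'tool_pos': array([0.235536  , 0.57845772, 0.30275207]), 'tool_rot': array([-6.03647783e-01, -3.08241506e+00,  2.84568738e-03]), 'contact_force': array([-0.12724094,  0.33642655,  0.33776543]), 'wrist_torque': array([ 0.03780353, -0.00907697,  0.06078818]), 'opening': 0.08568421426061658}
```

View pics/top0.png

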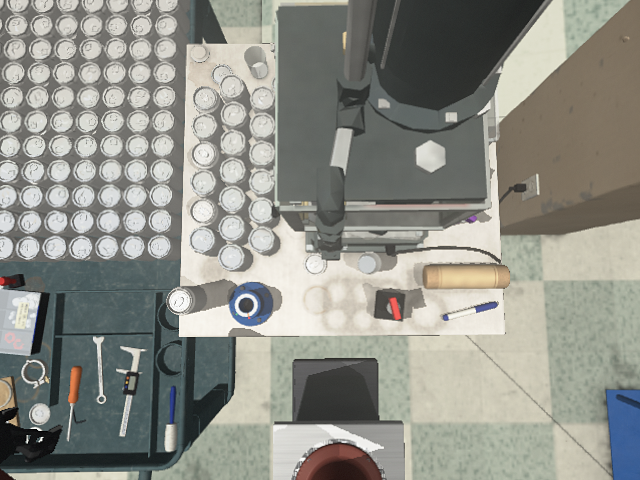

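View pics/side0.png

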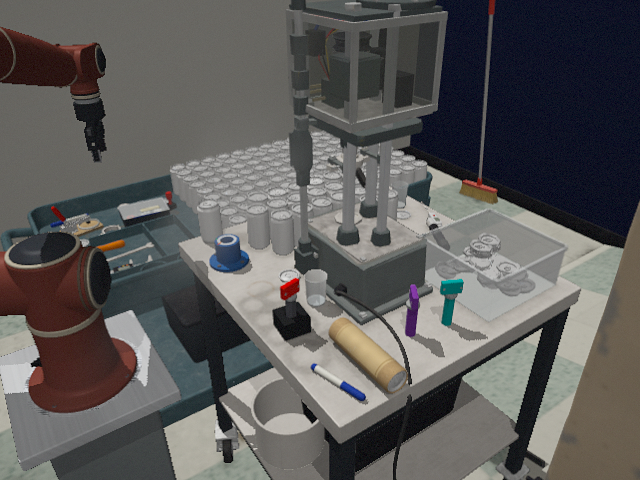

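The top view shows the head at about (250,304) with its bore at (246,306). The key grip is at (394,308) in the stand at (390,305), the can at (180,300) and the beaker at (368,262). The purple and turquoise look-alikes are at the right rear, visible in the side view.

```bash
cat > m.py <<'E'
from h import *
d=pickle.load(open('top0.pkl','rb')); f=d['frame']; hsv=cv2.cvtColor(f,cv2.COLOR_RGB2HSV)
def blob(m,box):
    x0,y0,x1,y1=box; z=np.zeros(m.shape,np.uint8); z[y0:y1,x0:x1]=m[y0:y1,x0:x1]
    cs,_=cv2.findContours(z,cv2.RETR_EXTERNAL,cv2.CHAIN_APPROX_NONE); return max(cs,key=cv2.contourArea)
red=cv2.inRange(hsv,(0,120,90),(8,255,255))|cv2.inRange(hsv,(172,120,90),(180,255,255))
c=blob(red,(370,285,420,330)); P=onz(d,c.reshape(-1,2),0.131)[:,:2]
r=cv2.minAreaRect((P*1000).astype(np.float32)); print('grip top',r, cv2.boxPoints(r).tolist())
blue=cv2.inRange(hsv,(100,90,40),(125,255,255))
c=blob(blue,(215,270,285,340)); P=onz(d,c.reshape(-1,2),0.01)[:,:2]; print('flange',cv2.minEnclosingCircle((P*1000).astype(np.float32)), cv2.fitEllipse((P*1000).astype(np.float32)))
blk=cv2.inRange(hsv,(0,0,0),(180,255,60)); c=blob(blk,(365,282,415,326)); P=onz(d,c.reshape(-1,2),0.045)[:,:2]; print('stand',cv2.minAreaRect((P*1000).astype(np.float32)))
for n,p,z in(('bore',(246,306),.07),('can',(180,300),.122),('beaker',(368,262),.079)): print(n,onz(d,p,z))
a=cv2.resize(f[270:340,210:290],None,fx=7,fy=7,interpolation=cv2.INTER_CUBIC)
s=pickle.load(open('side0.pkl','rb'))['frame']
b=cv2.resize(s[225:275,205:255],None,fx=6,fy=6,interpolation=cv2.INTER_CUBIC)
b2=cv2.resize(f[280:330,370:420],None,fx=4,fy=4,interpolation=cv2.INTER_CUBIC)
o=np.zeros((500,800,3),np.uint8); a=a[:490,:500]; o[:a.shape[0],:a.shape[1]]=a; o[:240,560:800]=b[:240,:240]; o[260:460,580:780]=b2
cv2.imwrite('pics/crop.png',o[:,:,::-1])
E
python3 m.py
```

```text
grip top ((436.64251708984375, -127.10108184814453), (49.81071090698242, 15.609556198120117), 13.706391334533691) [[410.59710693359375, -125.4197998046875], [414.29571533203125, -140.5848388671875], [462.68792724609375, -128.78236389160156], [458.98931884765625, -113.61732482910156]]
flange ((443.3673400878906, 215.702392578125), 53.840843200683594) ((441.8036804199219, 221.1795196533203), (86.011962890625, 97.08236694335938), 99.89935302734375)Traceback (most recent call last):
  File "m.py", line 11, in <module>
    blk=cv2.inRange(hsv,(0,0,0),(180,255,60)); c=blob(blk,(365,282,415,326)); P=onz(d,c.reshape(-1,2),0.045)[:,:2]; print('stand',cv2.minAreaRect((P*1000).astype(np.float32)))
                                                 ~~~~^^^^^^^^^^^^^^^^^^^^^^^
  File "m.py", line 5, in blob
    cs,_=cv2.findContours(z,cv2.RETR_EXTERNAL,cv2.CHAIN_APPROX_NONE); return max(cs,key=cv2.contourArea)
                                                                             ~~~^^^^^^^^^^^^^^^^^^^^^^^^
ValueError: max() iterable argument is empty
```

```bash
sed -i "s/(180,255,60)/(180,255,95)/" m.py; python3 m.py
```

```text
grip top ((436.64251708984375, -127.10108184814453), (49.81071090698242, 15.609556198120117), 13.706391334533691) [[410.59710693359375, -125.4197998046875], [414.29571533203125, -140.5848388671875], [462.68792724609375, -128.78236389160156], [458.98931884765625, -113.61732482910156]]
flange ((443.3673400878906, 215.702392578125), 53.840843200683594) ((441.8036804199219, 221.1795196533203), (86.011962890625, 97.08236694335938), 99.89935302734375)
stand ((439.6873779296875, -125.96578979492188), (68.40863037109375, 65.99469757080078), 83.39959716796875)
bore [[0.44032873 0.21540708 0.07      ]]
can [[0.45746519 0.35410977 0.122     ]]
beaker [[ 0.54162277 -0.07384499  0.079     ]]
```

View pics/crop.png

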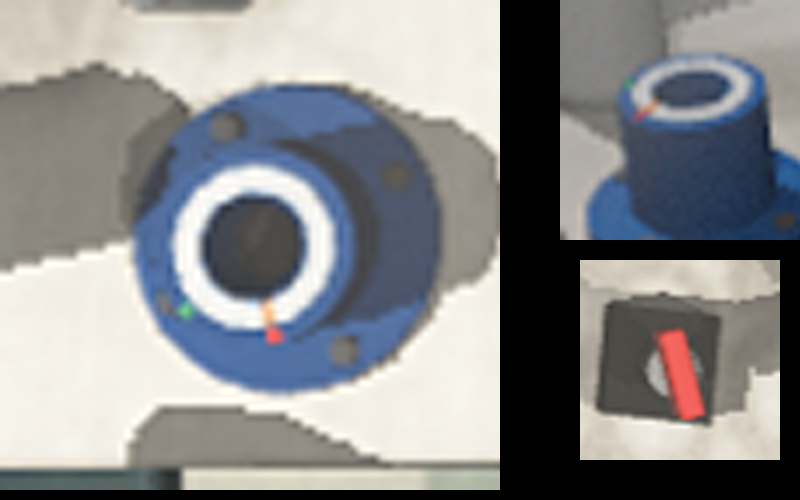

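The crop shows the ring's orange tick at the red mark on the near side, with the green mark clockwise of it. The key is in its stand with the grip about 14° off x. Its measured size of 50 x 15.6 mm matches the given 50 x 14. I'm moving above the key.

>>> arm_command(
  rows="30 -50 0 0 0 3; 60 -105 0 0 0 6; 90 -160 0 0 0 9; 115 -215 0 0 0 12; 135 -275 0 0 0 15; 150 -335 0 0 0 18; 165 -395 0 0 0 21; 178 -455 0 0 0 24; 187 -517 0 0 0 28; 193 -580 -5 0 0 32; 198 -643 -10 0 0 36; 201 -705 -15 0 0 36",
  jaw=1,
  squeeze=40,
)

```text
t: 1.6
tool_pos: [0.436, -0.1268, 0.2875]
tool_rot: [-0.379, 3.118, -0.003]
contact_force: [-0.2, 0.2, 0.5]
opening: 0.0855
```

```bash
cat > m2.py <<'E'
from h import *
from scipy.spatial.transform import Rotation as Ro
for n,box in(('top',(215,270,285,340)),('side',(205,228,255,275))):
    d=pickle.load(open(n+'0.pkl','rb')); f=d['frame']; x0,y0,x1,y1=box
    hsv=cv2.cvtColor(f,cv2.COLOR_RGB2HSV)
    m=np.zeros(f.shape[:2],np.uint8)
    w=cv2.inRange(hsv,(0,0,110),(180,90,255)); m[y0:y1,x0:x1]=w[y0:y1,x0:x1]
    nl,L,S,C=cv2.connectedComponentsWithStats(m)
    bx,by=((246,306) if n=='top' else (229,241))
    cs,h=cv2.findContours(m,cv2.RETR_CCOMP,cv2.CHAIN_APPROX_NONE)
    for c,hh in zip(cs,h[0]):
        if len(c)>14:
            P=onz(d,c.reshape(-1,2),0.07)[:,:2]*1000
            e=cv2.fitEllipse(P.astype(np.float32)); print(n,hh[3]>=0,len(c),np.round(e[0],1),np.round(e[1],1))
    if n=='side':
        red=cv2.inRange(hsv,(0,120,90),(8,255,255))|cv2.inRange(hsv,(172,120,90),(180,255,255))
        red[:, :270]=0; red[:,310:]=0; red[:270]=0; red[310:]=0
        ys,xs=np.nonzero(red); print('side grip px',xs.mean(),ys.mean(), 'pred', proj(d,[[.4366,-.127,.114],[.4366,-.127,.131]]))
d=grab('top','top1.png'); pickle.dump(d,open('top1.pkl','wb'))
o=monitor.get_obs(); print(o['t'],o['tool_pos'],Ro.from_rotvec(o['tool_rot']).as_matrix().round(3).tolist(),o['q'].round(2),o['contact_force'])
E
python3 m2.py
```

```text
top False 71 [443.2 215.9] [54.  55.4]
top True 43 [443.4 216.2] [35.8 36.6]
top False 283 [445.8 205.9] [185.  196.1]
top True 162 [447.1 204.8] [102.7 104.8]
side False 197 [427.6 168.6] [150.1 277.5]
side True 130 [410.4 140.5] [100.  179.4]
side True 29 [441.5 218. ] [33.4 37.9]
side grip px 289.2700729927007 288.4963503649635 pred [[290.2398896  288.10229431]
 [289.94384576 281.83315587]]
1.65 [ 0.43550196 -0.13283739  0.28682142] [[-0.973, -0.232, -0.001], [-0.232, 0.973, -0.007], [0.003, -0.006, -1.0]] [-0.46 -0.36  2.01 -0.01  1.49 -2.26] [-2.3718527  -4.92498004 -0.01326394]
```

>>> arm_command(
  rows="0 0 -10 0 0 0; 0 0 -20 0 0 0",
)

```text
t: 1.9
tool_pos: [0.4352, -0.1323, 0.2655]
tool_rot: [0.368, -3.117, 0.009]
contact_force: [0.2, -0.3, -0.4]
opening: 0.0854
```

>>> arm_command(
  rows="1 5 -25 0 0 0; 1 5 -50 0 0 0; 1 5 -75 0 0 0; 1 5 -90 0 0 0; 1 5 -97 0 0 0; 1 5 -97 0 0 0",
)

```text
t: 2.65
tool_pos: [0.4363, -0.1269, 0.1685]
tool_rot: [0.369, -3.116, 0.009]
contact_force: [0.6, 0.7, -0.0]
opening: 0.0856
```

Run:
```python
from h import *
d=grab('side'); f=d['frame']; print(monitor.get_obs()['tool_pos'],monitor.get_obs()['contact_force'])
cv2.imwrite('pics/s1.png',cv2.resize(f[220:345,230:350],None,fx=5,fy=5)[:600,:,::-1])
```

```text
[ 0.43657451 -0.12723089  0.16910494] [ 0.52667182 -0.19818857  0.17907758]
```

View pics/s1.png

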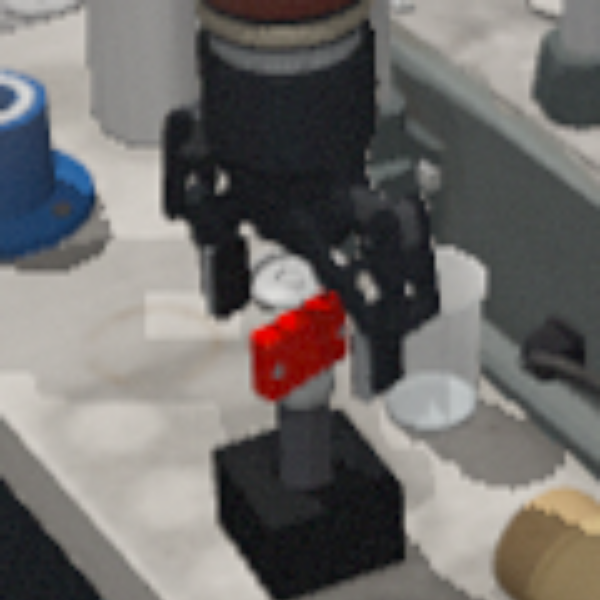

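The fingers straddle the red grip, centred at crop (300,345), and the beaker is clear of them. Closing the gripper.

>>> arm_command(
  rows="0 0 0 0 0 0; 0 0 0 0 0 0; 0 0 0 0 0 0; 0 0 0 0 0 0; 0 0 0 0 0 0; 0 0 0 0 0 0; 0 0 0 0 0 0; 0 0 0 0 0 0",
  jaw=0,
  squeeze=40,
)

```text
t: 3.7
tool_pos: [0.4376, -0.1276, 0.171]
tool_rot: [-0.368, 3.12, -0.011]
contact_force: [-1.2, 1.0, 6.4]
opening: 0.0136
```

>>> arm_command(
  rows="0 0 10 0 0 0; 0 0 30 0 0 0; 0 0 55 0 0 0; 0 0 80 0 0 0; 0 0 90 0 0 0; 0 0 90 0 0 0; 0 0 90 0 0 0",
)

```text
t: 4.58
tool_pos: [0.4371, -0.1273, 0.2596]
tool_rot: [0.368, -3.118, 0.009]
contact_force: [0.7, 0.8, -2.1]
opening: 0.0132
```

```bash
cat > look.py <<'E'
from h import *; import sys
from scipy.spatial.transform import Rotation as Ro
tag=sys.argv[1]; o=monitor.get_obs(); print(o['t'],o['tool_pos'].round(4),o['contact_force'].round(1),o['wrist_torque'].round(2),o['opening'].round(4), o['q'].round(2))
M=Ro.from_rotvec(o['tool_rot']).as_matrix(); print(M.round(4).tolist())
g=o['tool_pos']+M@[0,0,.054]; ims=[]
for n in('side','top'):
    d=grab(n); f=d['frame']; hsv=cv2.cvtColor(f,cv2.COLOR_RGB2HSV)
    pickle.dump(d,open(n+tag+'.pkl','wb'))
    p=proj(d,[g,g-[0,0,.104]]); print(n,'grip/tip pred px',p.round(1).tolist())
    u,v=p.mean(0).astype(int); u=np.clip(u,50,590); v=np.clip(v,60,420)
    ims.append(cv2.resize(f[v-60:v+60,u-50:u+50],None,fx=4,fy=4,interpolation=cv2.INTER_CUBIC)); print(n,'crop origin',u-50,v-60)
cv2.imwrite('pics/l%s.png'%tag,np.hstack(ims)[:,:,::-1])
E
python3 look.py 2
```

```text
Traceback (most recent call last):
  File "look.py", line 3, in <module>
    tag=sys.argv[1]; o=monitor.get_obs(); print(o['t'],o['tool_pos'].round(4),o['contact_force'].round(1),o['wrist_torque'].round(2),o['opening'].round(4), o['q'].round(2))
                                                                                                                                     ^^^^^^^^^^^^^^^^^^
AttributeError: 'float' object has no attribute 'round'
```

>>> arm_command(
  rows="1 40 0 0 0 0; 2 90 0 0 0 0; 3 145 0 0 0 0; 4 200 0 0 0 0; 5 255 0 0 0 0; 6 305 0 0 0 0; 6 335 0 0 0 0; 6 344 0 0 0 0; 6 344 0 0 0 0; 6 344 0 0 0 0",
)

```text
t: 5.82
tool_pos: [0.443, 0.2157, 0.2592]
tool_rot: [0.366, -3.118, 0.01]
contact_force: [0.7, 1.0, -1.8]
opening: 0.0136
```

```bash
sed -i "s/o\['opening'\].round(4)/round(o['opening'],4)/" look.py; python3 look.py 2
```

```text
5.825 [0.443  0.2157 0.2592] [ 0.7  1.  -1.8] [ 0.    0.   -0.03] 0.0136 [ 0.3  -0.24  1.96 -0.01  1.42 -1.5 ]
[[-0.9728, -0.2317, -0.0018], [-0.2317, 0.9728, -0.0068], [0.0033, -0.0062, -1.0]]
side grip/tip pred px [[222.1, 195.0], [226.1, 229.7]]
side crop origin 174 152
top grip/tip pred px [[233.6, 308.1], [243.5, 305.5]]
top crop origin 188 246
```

View pics/l2.png

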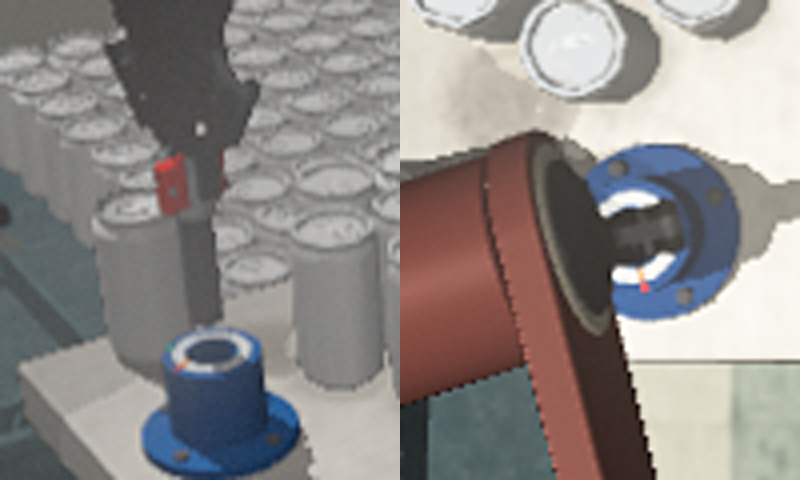

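The side view shows the hex bar hanging upright over the bore. Its tip is near (225,231) and the bore at (227,239), which agrees with the prediction. I'll enter the funnel slowly.

>>> arm_command(
  rows="0 1 -10 0.4 0 0; 0 1 -20 0.4 0 0; 0 1 -28 0.4 0 0; 0 1 -33 0.4 0 0; 0 1 -36 0.4 0 0; 0 1 -39 0.4 0 0; 0 1 -41 0.4 0 0",
  squeeze=25,
)

```text
t: 6.8
tool_pos: [0.4433, 0.2168, 0.2186]
tool_rot: [0.366, -3.12, -0.001]
contact_force: [0.5, -0.4, -1.4]
opening: 0.0134
```

>>> arm_command(
  rows="0 0 -2 0 0 0; 0 0 -3 0 0 0; 0 0 -4 0 0 0; 0 0 -5 0 0 0; 0 0 -6 0 0 0; 0 0 -7 0 0 0; 0 0 -8 0 0 0",
)

```text
t: 7.68
tool_pos: [0.4434, 0.2167, 0.2106]
tool_rot: [0.366, -3.12, -0.001]
contact_force: [0.2, -0.2, -1.7]
opening: 0.0134
```

>>> arm_command(
  rows="0 0 -2 0 0 0; 0 0 -4 0 0 0; 0 0 -6 0 0 0; 0 0 -7 0 0 0; 0 0 -8 0 0 0; 0 0 -9 0 0 0; 0 0 -10 0 0 0; 0 0 -11 0 0 0",
)

```text
t: 8.68
tool_pos: [0.4434, 0.2168, 0.1996]
tool_rot: [0.366, -3.12, -0.001]
contact_force: [0.9, -0.7, -1.1]
opening: 0.0131
```

>>> arm_command(
  rows="0 0 -1 0 0 0; 0 0 -2 0 0 0; 0 0 -2.5 0 0 0; 0 0 -3 0 0 0; 0 0 -3.5 0 0 0; 0 0 -4 0 0 0",
)

```text
t: 9.43
tool_pos: [0.4434, 0.2168, 0.1956]
tool_rot: [0.366, -3.12, -0.001]
contact_force: [0.1, -1.0, -0.7]
opening: 0.0135
```

>>> arm_command(
  rows="0 0 -0.5 0 0 0; 0 0 -1 0 0 0; 0 0 -1.5 0 0 0; 0 0 -2 0 0 0",
)

```text
t: 9.93
tool_pos: [0.4438, 0.2169, 0.1947]
tool_rot: [-0.366, 3.12, 0.001]
contact_force: [-1.4, -1.5, 7.3]
opening: 0.0134
```

Rim contact at TCP z≈0.195 with about 7 N. Now turning clockwise under light pressure.

>>> arm_command(
  rows="0 0 -1 0 0 -2; 0 0 -1 0 0 -4; 0 0 -1 0 0 -6; 0 0 -1 0 0 -8; 0 0 -1 0 0 -10",
)

```text
t: 10.55
tool_pos: [0.4441, 0.2169, 0.1948]
tool_rot: [-0.091, 3.139, 0.001]
contact_force: [-1.9, -1.1, 7.1]
opening: 0.0134
```

>>> arm_command(
  rows="-0.3 0 -1 0 0 -2; -0.3 0 -1 0 0 -4; -0.3 0 -1 0 0 -6; -0.3 0 -1 0 0 -8; -0.3 0 -1 0 0 -10",
)

```text
t: 11.18
tool_pos: [0.444, 0.2168, 0.1949]
tool_rot: [0.184, 3.135, -0.0]
contact_force: [-1.9, -2.8, 5.6]
opening: 0.0135
```

>>> arm_command(
  rows="-0.3 0 -1.2 0 0 -2; -0.3 0 -1.2 0 0 -4; -0.3 0 -1.2 0 0 -6; -0.3 0 -1.2 0 0 -8; -0.3 0 -1.2 0 0 -10",
)

```text
t: 11.8
tool_pos: [0.4439, 0.2164, 0.1948]
tool_rot: [0.457, 3.107, -0.003]
contact_force: [-2.2, -3.6, 6.1]
opening: 0.0134
```

>>> arm_command(
  rows="-0.3 -0.3 -1.2 0 0 -2; -0.3 -0.3 -1.2 0 0 -4; -0.3 -0.3 -1.2 0 0 -6; -0.3 -0.3 -1.2 0 0 -8; -0.3 -0.3 -1.2 0 0 -10",
)

```text
t: 12.42
tool_pos: [0.4436, 0.2159, 0.194]
tool_rot: [0.728, 3.054, -0.004]
contact_force: [0.6, -1.6, 0.3]
opening: 0.0134
```

The force fell to about 0 and z dropped, so the hex is entering the socket. Pushing down straight and gently.

>>> arm_command(
  rows="0 0 -0.7 0 0 0; 0 0 -1.4 0 0 0; 0 0 -2 0 0 0; 0 0 -2.5 0 0 0",
)

```text
t: 12.92
tool_pos: [0.4437, 0.2158, 0.1915]
tool_rot: [0.728, 3.054, -0.005]
contact_force: [1.1, -1.8, 1.0]
opening: 0.0131
```

>>> arm_command(
  rows="0 0 -1 0 0 0; 0 0 -2 0 0 0; 0 0 -3 0 0 0; 0 0 -4 0 0 0; 0 0 -5 0 0 0; 0 0 -6 0 0 0",
)

```text
t: 13.68
tool_pos: [0.4438, 0.2158, 0.1856]
tool_rot: [0.728, 3.054, -0.005]
contact_force: [0.3, -2.6, 3.0]
opening: 0.0132
```

>>> arm_command(
  rows="0 0 -0.5 0 0 -1; 0 0 -1 0 0 -2; 0 0 -2 0 0 -2; 0 0 -3 0 0 -2; 0 0 -4 0 0 -2; 0 0 -4.5 0 0 -2",
)

```text
t: 14.42
tool_pos: [0.4437, 0.2157, 0.1809]
tool_rot: [0.781, 3.041, -0.005]
contact_force: [0.2, -1.9, -0.3]
opening: 0.0136
```

>>> arm_command(
  rows="0 0 -0.5 0 0 0; 0 0 -1 0 0 0; 0 0 -1.5 0 0 0; 0 0 -2 0 0 0; 0 0 -2 0 0 0",
)

```text
t: 15.05
tool_pos: [0.4441, 0.2159, 0.1803]
tool_rot: [0.781, 3.041, -0.005]
contact_force: [-1.7, -3.2, 7.6]
opening: 0.0134
```

Fully home: the tool dropped 14.6 mm and has a firm floor. Now turning clockwise.

>>> arm_command(
  rows="0 0 0 0 0 -3; 0 0 0 0 0 -7; 0 0 0 0 0 -12; 0 0 0 0 0 -17; 0 0 0 0 0 -22; 0 0 0 0 0 -27; 0 0 0 0 0 -32; 0 0 0 0 0 -37; 0 0 0 0 0 -42; 0 0 0 0 0 -47; 0 0 0 0 0 -52",
  squeeze=60,
)

```text
t: 16.42
tool_pos: [0.4434, 0.2151, 0.1804]
tool_rot: [2.039, 2.39, -0.012]
contact_force: [-3.6, -5.4, 5.5]
opening: 0.0131
```

```bash
python3 look.py 3
```

```text
16.425 [0.4434 0.2151 0.1804] [-3.6 -5.4  5.5] [-1.42  0.8   0.13] 0.0131 [ 0.3  -0.15  2.03 -0.    1.28  0.15]
[[-0.1578, 0.9875, -0.005], [0.9875, 0.1578, -0.0061], [-0.0053, -0.0059, -1.0]]
side grip/tip pred px [[225.3, 221.6], [229.1, 254.4]]
side crop origin 177 178
top grip/tip pred px [[241.5, 306.0], [249.9, 303.9]]
top crop origin 195 244
```

View pics/l3.png

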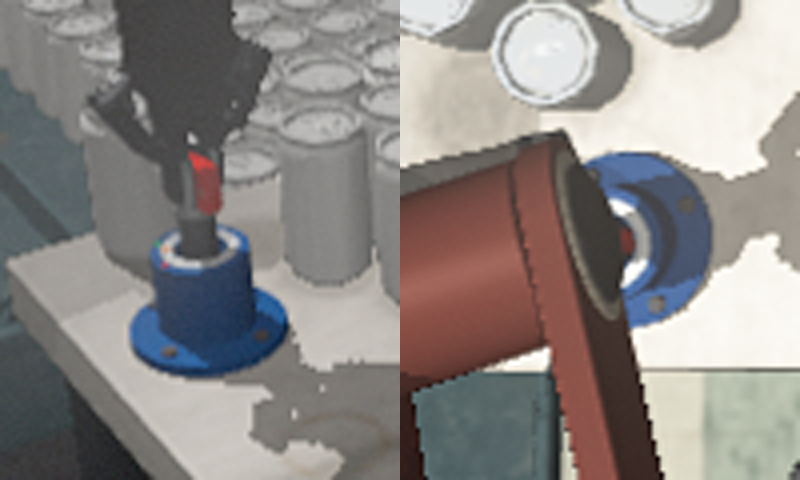

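The side view shows the ring tick (crop ~(163,256)) close to the green mark (~(155,248)). The wrist torque is about the friction value, so I'll turn on to the stop in small steps.

>>> arm_command(
  rows="-0.2 0 0 0 0 -2; -0.2 0 0 0 0 -4; -0.2 0 0 0 0 -6; -0.2 0 0 0 0 -7; -0.2 0 0 0 0 -8",
)

```text
t: 17.15
tool_pos: [0.4431, 0.215, 0.1804]
tool_rot: [-2.2, -2.242, 0.014]
contact_force: [-2.7, -4.7, 4.5]
opening: 0.0134
```

```bash
python3 -c "
from h import *; o=monitor.get_obs(); print(o['wrist_torque'],o['contact_force'])"
```

```text
[-1.19556223  0.51109806  0.15216097] [-2.68881059 -4.69892125  4.45857391]
```

>>> arm_command(
  rows="0 0 0 0 0 -1; 0 0 0 0 0 -2; 0 0 0 0 0 -3; 0 0 0 0 0 -4; 0 0 0 0 0 -4",
)

```text
t: 17.77
tool_pos: [0.443, 0.2149, 0.1803]
tool_rot: [-2.277, -2.163, 0.014]
contact_force: [-2.4, -5.1, 4.8]
opening: 0.0131
```

```bash
python3 -c "
from h import *; o=monitor.get_obs(); print(o['wrist_torque'],o['contact_force'],o['tool_rot'])"
```

```text
[-1.18187615  0.4645929   0.10445195] [-2.37964584 -5.13452545  4.79359648] [-2.2770416  -2.163228    0.01413343]
```

>>> arm_command(
  rows="0 0 0 0 0 -1; 0 0 0 0 0 -2; 0 0 0 0 0 -3; 0 0 0 0 0 -4; 0 0 0 0 0 -4",
)

```text
t: 18.4
tool_pos: [0.443, 0.2149, 0.1804]
tool_rot: [-2.352, -2.081, 0.014]
contact_force: [-1.9, -4.2, 4.6]
opening: 0.0132
```

```bash
python3 -c "
from h import *; o=monitor.get_obs(); print(o['wrist_torque'],o['contact_force'],o['tool_rot'])
d=grab('side');f=d['frame'];cv2.imwrite('pics/s4.png',cv2.resize(f[210:280,200:260],None,fx=7,fy=7,interpolation=cv2.INTER_CUBIC)[:,:,::-1])"
```

```text
[-1.18293898  0.49905313  0.09819662] [-1.87277269 -4.20974288  4.64133497] [-2.35171949 -2.08126903  0.01442582]
```

View pics/s4.png

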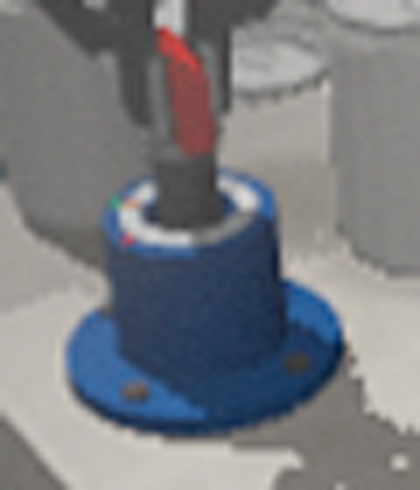

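The orange tick (130,207) is nearly in line with the green mark (115,203). Turning further until the torque rises.

>>> arm_command(
  rows="0 0 0 0 0 -1; 0 0 0 0 0 -2; 0 0 0 0 0 -3; 0 0 0 0 0 -4; 0 0 0 0 0 -4",
)

```text
t: 19.08
tool_pos: [0.4429, 0.2149, 0.1803]
tool_rot: [-2.423, -1.997, 0.015]
contact_force: [-1.9, -4.5, 4.3]
opening: 0.0132
```

```bash
python3 -c "
from h import *; o=monitor.get_obs(); print(o['wrist_torque'],o['contact_force'],o['tool_rot'])"
```

```text
[-1.19387884  0.48121989  0.13741893] [-1.92533838 -4.54218574  4.28635805] [-2.42332875 -1.99680361  0.0149384 ]
```

>>> arm_command(
  rows="0 0 0 0 0 -1; 0 0 0 0 0 -2; 0 0 0 0 0 -3; 0 0 0 0 0 -4; 0 0 0 0 0 -4",
)

```text
t: 19.7
tool_pos: [0.4428, 0.2149, 0.1804]
tool_rot: [-2.491, -1.912, 0.015]
contact_force: [-1.9, -4.9, 4.6]
opening: 0.0133
```

```bash
python3 -c "
from h import *; o=monitor.get_obs(); print(o['wrist_torque'],o['contact_force'],o['tool_rot'])
ims=[]
for n,(x,y) in(('side',(205,225)),('top',(225,282))):
    f=grab(n)['frame'];ims.append(cv2.resize(f[y:y+45,x:x+45],None,fx=8,fy=8,interpolation=cv2.INTER_CUBIC))
cv2.imwrite('pics/s5.png',np.hstack(ims)[:,:,::-1])"
```

```text
[-1.22996919  0.50229558  0.54485899] [-1.86470863 -4.89019348  4.59188017] [-2.49082137 -1.91178317  0.01538308]
```

View pics/s5.png

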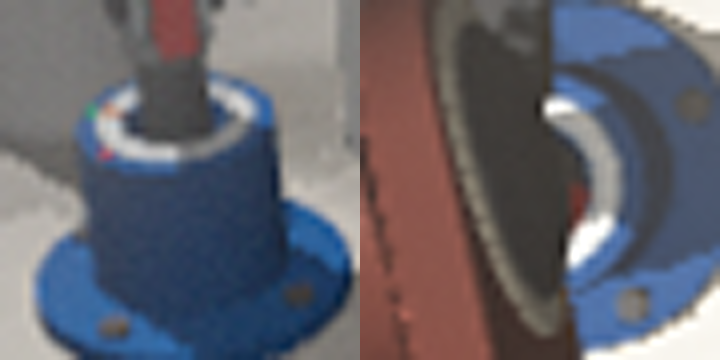

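The torque jumped to 0.54 N m and the tick is at the green mark (side crop (110,112) against (92,112)), so the stop is reached. Next I relieve the torque and preload, then release.

>>> arm_command(
  rows="0 0 0 0 0 -1; 0 0 0 0 0 -1; 0 0 0 0 0 -1; 0 -0.4 0.3 0 0 0; 0 -0.4 0.5 0 0 2; 0 -0.4 0.5 0 0 2",
)

```text
t: 20.55
tool_pos: [0.4427, 0.2145, 0.1804]
tool_rot: [-2.457, -1.954, 0.015]
contact_force: [-0.5, -3.1, -0.1]
opening: 0.0132
```

>>> arm_command(
  rows="0 0 0 0 0 0; 0 0 0 0 0 0; 0 0 0 0 0 0; 0 0 0 0 0 0; 0 0 0 0 0 0; 0 0 0 0 0 0; 0 0 0 0 0 0; 0 0 0 0 0 0",
  jaw=1,
)

```text
t: 21.55
tool_pos: [0.4427, 0.2145, 0.1804]
tool_rot: [-2.457, -1.954, 0.015]
contact_force: [-0.7, -0.6, -0.2]
opening: 0.0853
```

>>> arm_command(
  rows="0 0 10 0 0 0; 0 0 30 0 0 0; 0 0 60 0 0 0; 0 0 95 0 0 0; 0 -20 120 0 0 0; 0 -60 130 0 0 0; 0 -110 130 0 0 0; 0 -165 130 0 0 0; 0 -220 130 0 0 0; 0 -270 130 0 0 0; 0 -290 130 0 0 0; 0 -290 130 0 0 0",
)

```text
t: 23.05
tool_pos: [0.4426, -0.0766, 0.3112]
tool_rot: [-2.461, -1.951, 0.014]
contact_force: [0.3, -0.2, -0.2]
opening: 0.0853
```

```bash
python3 -c "
from h import *; o=monitor.get_obs(); print(o['t'],o['tool_pos'],o['contact_force'])
ims=[]
for n,(x,y) in(('side',(200,200)),('top',(215,265))):
    d=grab(n);f=d['frame'];ims.append(cv2.resize(f[y:y+80,x:x+66],None,fx=6,fy=6,interpolation=cv2.INTER_CUBIC))
    print(n,proj(d,[[.443,.216,.126+.017],[.443,.216,.126],[.443,.216,.07]]).round(1).tolist())
    a=pickle.load(open(n+'0.pkl','rb'))['frame'].astype(int)
    hsv=cv2.cvtColor(f,cv2.COLOR_RGB2HSV)
    if n=='top':
        print('can diff',abs(f[285:315,165:195].astype(int)-a[285:315,165:195]).mean(),'beaker',abs(f[248:276,355:382].astype(int)-a[248:276,355:382]).mean())
        red=cv2.inRange(hsv,(0,120,90),(8,255,255))|cv2.inRange(hsv,(172,120,90),(180,255,255))
        red[:285]=0;red[330:]=0;red[:,:225]=0;red[:,275:]=0
        c=max(cv2.findContours(red,0,1)[0],key=cv2.contourArea);r=cv2.minAreaRect((onz(d,c.reshape(-1,2),.1395)[:,:2]*1000).astype(np.float32));print(r)
cv2.imwrite('pics/s6.png',np.hstack(ims)[:,:,::-1])"
```

```text
23.05 [ 0.44261895 -0.07659852  0.31116843] [ 0.29063547 -0.18457284 -0.24681347]
side [[224.4, 216.0], [225.1, 221.6], [227.2, 239.5]]
top [[239.4, 306.5], [241.0, 306.1], [245.8, 304.9]]
can diff 8.371851851851853 beaker 10.801146384479718
((443.8599853515625, 214.69606018066406), (48.940799713134766, 14.642359733581543), 76.78304290771484)
```

View pics/s6.png

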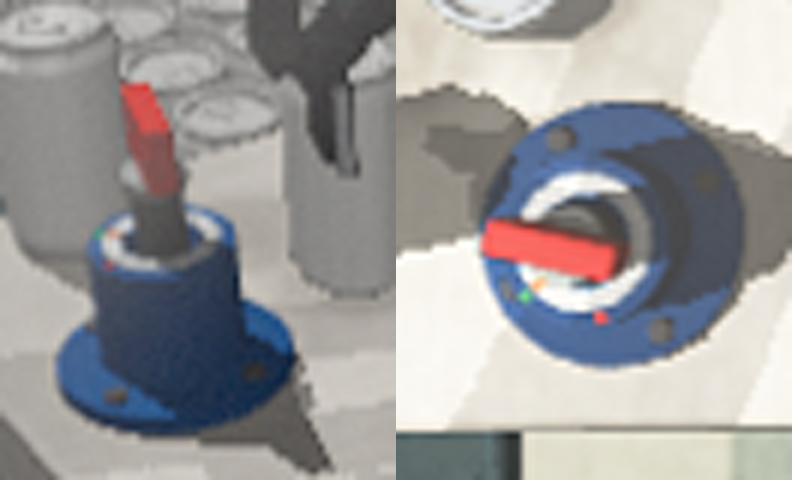

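```bash
python3 -c "
from h import *
f=grab('top')['frame'];a=pickle.load(open('top0.pkl','rb'))['frame']
for n,(x0,y0,x1,y1) in dict(can=(165,285,195,315),beaker=(355,248,382,276)).items():
    r=cv2.matchTemplate(f[y0-8:y1+8,x0-8:x1+8],a[y0:y1,x0:x1],cv2.TM_CCOEFF_NORMED);_,v,_,p=cv2.minMaxLoc(r);print(n,v,p[0]-8,p[1]-8)
print(workorder.finish_job())"
```

```text
can 0.9985851645469666 0 0
beaker 0.9499172568321228 -1 0
the job is handed in; nothing more can be done
None
```

The head is locked, and the key is standing released in the socket. I handed the job in at about 23 s of the 67 s limit; the hand-in reports no verdict.

- **Finding the socket:** I took the red key from its stand and lowered it down the bore. It met the rim with about 7 N, and I turned it clockwise under that light pressure. After roughly 35–40° it caught, then sank 14.6 mm to the socket floor. The highest force I read before it dropped in was about 7 N, against the 40 N limit.
- **Locking:** I turned the key clockwise for about 76°. This is more than the lock's 60° because the hex has play in the socket. The wrist torque then jumped from about 0.13 to 0.54 N m, which I took as the hard stop.
- **Last checks:** The top picture shows the orange tick at the green mark. The key looks upright, with its grip centre within about 2 mm of the bore axis. The gripper is well clear of everything.
- **Can and beaker:** In the top picture the can shows no shift. The beaker matched 1 pixel (about 2 mm) off; the arm never went near it, so I put that down to changed shadows.
- **Disagreement between views:** The two cameras put the bore centre about 2 mm apart. It had no effect, because the key went in without touching the funnel.

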